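# Turn the horn piece case end for end in its sleeve

## Robot

A 6-joint arm with a two-finger parallel gripper is mounted at the origin on the work surface. World frame = base frame: x ahead of the robot, y to its left, z up, the work surface at z = 0. Lengths are in mm, angles in rad, forces in N, time in s.
With the tool pointing down it reaches from about 400 to 825 mm from the base axis. Payload 7 kg.
Tool frame: the origin (TCP) lies at the very end of the fingers, on their centre line; the grasp point (between the pads) lies 19 mm behind it; z points along the fingers, y is the direction in which the jaws open and shut (so a half turn about z gives the same grasp; the last joint's range is limited). The gripper opens to 88 mm and grips with 3 to 60 N. Pads are 19 mm wide; open, the fingers measure 130 mm over their backs; the gripper's body (78 mm by 193 mm) begins 47 mm behind the grasp point.
Start: joints at [0.288, 0.359, 0.012, 0, -1.224, -0.288], TCP at [674.978, -0.019, 197.161] pointing down, gripper open.
Joint ranges: [-3.07, 3.07], [-1.43, 2.12], [-1.02, 1.25], [-3.03, 1.67], [-3.05, -0], [-3.03, 3.03]. Speed limits (rad/s): [2.39, 2.39, 3.01, 3.14, 3.14, 3.14].

## Interface

Orientations are given as a unit quaternion [x, y, z, w].
In Python, from plant import bot gives the robot as it stands. Calls block until the motion is done:
- bot.move_ptp(position, orientation): joint-space move of the TCP to a pose.
- bot.line_to(position, velocity=150, ori=None): straight line of the TCP; ori=None keeps the orientation; velocity is the mean speed in mm/s.
- bot.move_joints(angles): joint-space move.
- bot.move_gripper(opening, force=None): finger opening in mm; force is the grip in N (None keeps the last); returns when the fingers have stopped.
- bot.pause(seconds).
- bot.solve_ik(position, orientation): joint angles nearest the present ones, or None.
- bot.read_state(): the state.
- bot.camera(name): name is "scene" or "side" or "wrist"; returns the picture (400x640x3 uint8, red, green, blue); there is no depth.
- bot.get_calibration(name): a dict with "fx", "fy", "cx", "cy" (pixels), "view" (4x4, takes a point from world to camera coordinates); the wrist camera has in their place "T_tool_cam" (4x4, takes a point from camera to tool coordinates, whose origin is the TCP and whose axes are the flange's). Camera axes: x right, y up, looking along -z (the intrinsics and any distortion apply to the point x, -y, -z); pixel columns grow to the right and rows downward; lengths in mm; the calibration is good to about 2 mm. The wrist camera is an equidistant fisheye: a pixel r from the principal point sees the ray r / f radians off the axis. A picture is of the moment at which its call begins: read the wrist's pose just before it. get_calibration takes no time and is no camera call.
A pose or a line that the arm cannot do raises bot.Unreachable and nothing moves.
- bot.close_job(): hands the job in, once; it reports no verdict.
The state is a dict: "t": time; "joint_pos": joint angles; "qvel": joint speeds; "tau": joint torques, N m; "tcp_pos": TCP position; "eef_rot": TCP orientation; "contact_force": force on the tool from outside, world axes, zero at the start; "moment": the same for the moment, N m; "width": finger opening in mm.
Only numpy, scipy, OpenCV 4.12 (cv2) and the standard library are available. Lean on these libraries where they do the work, as an engineer would, in place of code of your own. Each camera call takes 0.05 s, during which the arm holds its last target. There are 200 camera calls.

## Task

The long horn piece case stands half covered by its wooden sleeve with the full half, the shogi pieces, hidden inside. Slide the case out of the sleeve, turn it end for end and slide it back fully home, so that the pieces are out in the open for play and the empty half is in the sleeve; keep it right way up and roughly level all along so that no piece spills. Let go of it, and leave the short counter box and the tin music box where they are.

Things in the scene. Friction and masses are not known exactly. Their poses are not given: they have to be found in the camera images.
- case_mid (a point): Centre of the loose open horn case, 170 (x) x 46 (y) x 36 mm high, about 0.2 kg, standing on the table: point 18 mm above it. The middle 32 mm of its length is a solid full-height bridge, to grip across the width. Beyond it at +x a compartment holds five pale shogi pieces wedged fast below the rim; that at -x is empty. At the start +x is in the sleeve, -x sticks out. z is up.
- sleeve_mouth (a point): In the mouth of the dark wooden sleeve, mid-width, 18 mm above the table. x points level out of the mouth (world -x to 50 deg off it towards -y), z up. Sleeve screwed down; outside 74 mm wide (102 at its feet), 51 high, 58 deep; splayed lips reach 10 mm ahead. Pocket 58 wide, 44 high, floor is the table, back wall 50 mm behind the mouth: a case fully home has its centre 35 mm ahead of this point.
- counter_box: Bystander: a loose short counter box shut in its own dark wooden sleeve, 74 by 70 mm and 40 mm high, with a horn end and small knob sticking out 29 mm at its +x end. Origin under the centre of the sleeve. Not to be moved.
- music_box: Bystander: a loose hand-cranked tin music box, 64 by 89 mm and 58 mm high, its small crank reaching out to 86 mm from the centre at its -y side. Origin under its centre. Not to be moved.
Mind the look-alikes: they are no part of the job. Of the things that look like the part that bears case_mid, the middle-sized one is meant.

How it is judged (in metres and radians):
On the way:
1. the case is wholly out of the sleeve's mouth (x of case_mid in the frame of sleeve_mouth above 0.08 m), for 0.1 s.
At the end, for the whole second after the job is handed in: The case stands upright and at rest on the table in its sleeve with its empty end inside and the pieces outside, within 12 mm of the back wall (centre at most 47 mm ahead of the mouth), within 12 mm of the sleeve's centre line and 0.2 rad of its direction (x of sleeve_mouth in the frame of case_mid below 0 m and x of case_mid in the frame of sleeve_mouth between 0.025 and 0.047 m and y of case_mid in the frame of sleeve_mouth between -0.012 and 0.012 m and z of case_mid in the frame of sleeve_mouth below 0.006 m and angle between the x axis of case_mid and the x axis of sleeve_mouth, either way round below 0.2 rad and angle between case_mid's own z axis and vertical below 0.1 rad and linear speed of piece_case below 0.02 m/s); the robot touches nothing.
It fails at once if the case is tipped by more than 0.6 rad, so that pieces spill (angle between case_mid's own z axis and vertical above 0.6 rad).
It fails at once if the counter box is moved by more than 25 mm (distance of counter_box from where it was at the start of the episode above 0.025 m).
It fails at once if the music box is moved by more than 25 mm (distance of music_box from where it was at the start of the episode above 0.025 m).
It also fails if it takes over 48 s, if anything falls off the work surface, if the arm or the gripper's body presses on something with over 40 N, if the wrist force passes 120 N, or if a joint passes its speed limit or range.

## Working session

There is one attempt and no reset: what is moved stays moved. The work goes in short steps, each a Python script; the robot and the scene stay as the last script left them, time stands still between calls to the robot, and variables do not carry over. Pictures are saved under pics/ and viewed, about 8 in all and at most 12, crops included, and the job is handed in when it is done.

```bash
ls; mkdir -p pics
python3 - <<'E'
from plant import bot
import cv2
for n in("scene","side","wrist"):
    cv2.imwrite(f"pics/{n}0.png",bot.camera(n)[:,:,::-1])
    print(n,bot.get_calibration(n))
print(bot.read_state())
E
```

```text
pics
scene {'fx': 369.95704015336247, 'fy': 369.95704015336247, 'cx': 326.60672123589836, 'cy': 197.51342652504047, 'view': array([[-8.04820383e-01,  5.93355915e-01, -1.38891736e-02,
         4.32128463e+02],
       [-5.12346238e-01, -6.82746259e-01,  5.20921181e-01,
         3.83642093e+02],
       [ 2.99608883e-01,  4.26364051e-01,  8.53491777e-01,
        -1.09737424e+03],
       [ 0.00000000e+00,  0.00000000e+00,  0.00000000e+00,
         1.00000000e+00]])}
side {'fx': 451.4584553701575, 'fy': 451.4584553701575, 'cx': 313.6948302589443, 'cy': 203.7238460527697, 'view': array([[-9.85735127e-01, -1.68079589e-01, -8.68970535e-03,
         6.54287637e+02],
       [ 8.41826321e-02, -5.37097490e-01,  8.39308984e-01,
        -1.82464493e+01],
       [-1.45737928e-01,  8.26604826e-01,  5.43585244e-01,
        -1.10140995e+03],
       [ 0.00000000e+00,  0.00000000e+00,  0.00000000e+00,
         1.00000000e+00]])}
wrist {'fx': 309.70691628693146, 'fy': 309.70691628693146, 'cx': 317.2190403854133, 'cy': 198.72122187892558, 'T_tool_cam': array([[ 1.08795527e-03,  9.66456190e-01,  2.56829222e
[... 291 characters left out ...]
': 0.15, 'joint_pos': array([ 2.88106723e-01,  3.59204552e-01,  1.12971360e-02, -2.28921001e-04,
       -1.22408800e+00, -2.88135798e-01]), 'qvel': array([-8.52111372e-04, -2.76515533e-03,  2.99175459e-03, -3.83484303e-04,
       -1.84283288e-03, -5.18379506e-05]), 'tau': array([ 1.39394037e-04, -5.83274567e+01,  2.93289685e+01,  7.00122759e+00,
        8.75052094e-03, -9.76538854e-05]), 'tcp_pos': array([ 6.74615387e+02, -2.99845308e-02,  1.96466185e+02]), 'eef_rot': array([-7.07068821e-01,  7.07144477e-01,  3.80593630e-04, -4.75587935e-04]), 'contact_force': array([-0.02405953,  0.03792271,  0.08330466]), 'moment': array([ 0.0119251 ,  0.00269837, -0.01738412]), 'width': 87.38230659895385}
```

View pics/scene0.png

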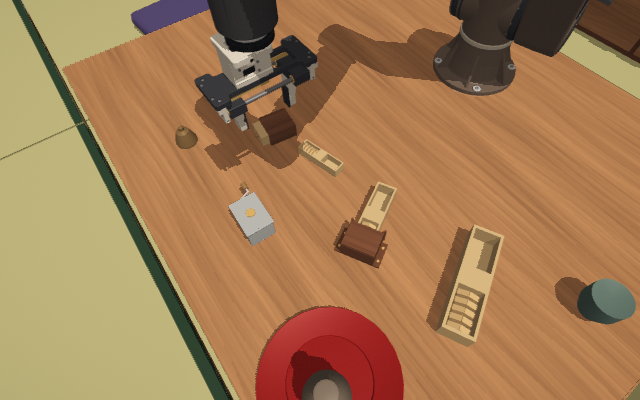

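View pics/wrist0.png

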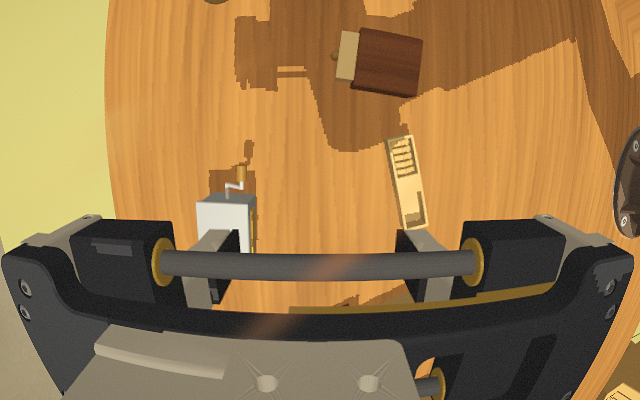

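The scene view shows the sleeve at (362,240) with the middle case sticking out to (385,190). A small look-alike is at (320,157) and a large one at (470,290). The music box is at (252,217) and the counter box at (275,127). Next I'll crop both fixed cameras around the sleeve.

```bash
cat > h.py <<'E'
from plant import bot
import numpy as np, cv2
from scipy.spatial.transform import Rotation as R
def ray(n,u,v,st=None):
    c=bot.get_calibration(n)
    if n=="wrist":
        p=np.array([(u-c['cx'])/c['fx'],(v-c['cy'])/c['fy']]);r=np.linalg.norm(p)
        d=np.array([p[0]*np.sin(r)/r,-p[1]*np.sin(r)/r,-np.cos(r)])
        T=np.eye(4);T[:3,:3]=R.from_quat(st['eef_rot']).as_matrix();T[:3,3]=st['tcp_pos'];T=T@c['T_tool_cam']
    else:
        d=np.array([(u-c['cx'])/c['fx'],-(v-c['cy'])/c['fy'],-1]);T=np.linalg.inv(c['view'])
    return T[:3,3],T[:3,:3]@d
def onz(n,u,v,z,st=None):
    o,d=ray(n,u,v,st);return (o+d*(z-o[2])/d[2])[:2]
def proj(n,P):
    c=bot.get_calibration(n);q=c['view']@np.append(P,1);return (c['cx']+c['fx']*q[0]/-q[2],c['cy']+c['fy']*q[1]/q[2])
E
python3 - <<'E'
from h import *
for p in [(362,240),(385,190),(320,157),(252,217),(275,127),(470,290)]: print(p,onz("scene",*p,30))
c=onz("scene",365,225,30);u,v=proj("side",[*c,30]);print(u,v)
a=cv2.imread("pics/scene0.png")[170:280,315:425];a=cv2.resize(a,None,fx=5,fy=5,interpolation=2)
u,v=int(u),int(v);print("side crop origin",u-65,v-60);b=cv2.imread("pics/side0.png")[max(v-60,0):v+60,u-65:u+65]
cv2.imwrite("pics/sc.png",a);cv2.imwrite("pics/sd.png",cv2.resize(b,None,fx=5,fy=5,interpolation=2))
E
```

```text
(362, 240) [625.50092377 246.48910124]
(385, 190) [504.52593182 181.10591855]
(320, 157) [567.55757746  15.30889193]
(252, 217) [783.5828579   59.40262543]
(275, 127) [ 603.10167004 -132.28180125]
(470, 290) [524.73418601 454.88479716]
326.11618278952784 232.26506916008728
side crop origin 261 172
```

View pics/sc.png

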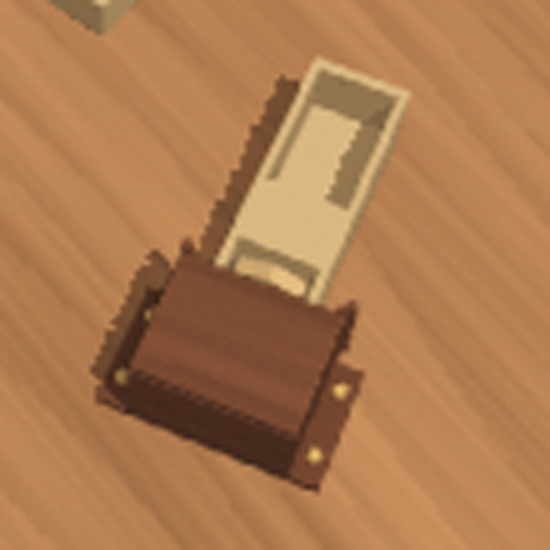

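View pics/sd.png

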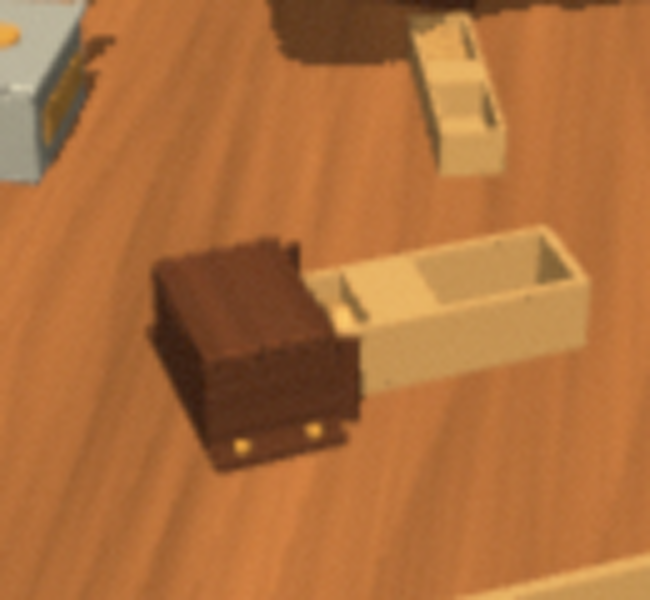

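The scene crop shows the case's free end corners at about (318,57) and (410,93) and the sleeve's back top edge from (130,367) to (297,437). The bridge is just outside the mouth. The side crop agrees: free end corners at (543,226) and (588,278).

Run:
```python
from h import *
S=lambda u,v,z:onz("scene",315+u/5-.4,170+v/5-.4,z)
D=lambda u,v,z:onz("side",261+u/5-.4,172+v/5-.4,z)
ang=lambda a,b:np.degrees(np.arctan2(*(b-a)[::-1]))
A,B,C,E=S(318,57,36),S(410,93,36),S(218,262,36),S(318,303,36)
print("case end",A,B,np.linalg.norm(A-B),"dirs",ang(C,A),ang(E,B),ang(A,B))
A2,B2=D(543,226,36),D(588,278,36);print("side",A2,B2,np.linalg.norm(A2-B2),ang(D(362,325,36),B2))
f,g=S(130,367,51),S(297,437,51);print("sleeve back",f,g,np.linalg.norm(f-g),ang(f,g))
f2,g2=D(155,268,51),D(210,360,51);print("side",f2,g2,np.linalg.norm(f2-g2),ang(f2,g2))
f3,g3=S(97,400,0),S(318,492,0);print("feet back",f3,g3,np.linalg.norm(f3-g3),ang(f3,g3))
```

```text
case end [503.92890144 155.6954442 ] [483.47238678 195.65755805] 44.893646941311175 dirs -151.98262168936438 -151.44649302192278 117.10780281819142
side [508.65322118 157.3334362 ] [486.48577706 194.56856128] 43.33416802225349 -152.14283869346914
sleeve back [671.90114843 232.30534809] [637.15073617 296.18394702] 72.71909345731466 118.5465052569876
side [671.2653742  237.32177981] [635.65743581 296.8127252 ] 69.33323776511925 120.90236982840436
feet back [677.99923788 218.33346175] [628.64927691 307.27158513] 101.71238094931522 119.02500574442088
```

```bash
cat >> h.py <<'E'
def down(deg):  # tool x at world heading deg, z down
    a=np.radians(deg);x=np.array([np.cos(a),np.sin(a),0]);z=np.array([0,0,-1.]);return R.from_matrix(np.c_[x,np.cross(z,x),z]).as_quat()
E
python3 - <<'E'
from h import *
np.set_printoptions(precision=3,suppress=True)
for d in(-151.5,28.5):
  for p in([571,218,200],[571,218,6],[470,163,70]):
    print(d,p,bot.solve_ik(p,down(d)))
bot.move_ptp([571,218,180],down(-151.5))
st=bot.read_state();print(st)
im=bot.camera("wrist");cv2.imwrite("pics/w1.png",im[:,:,::-1])
np.save("st1.npy",st,allow_pickle=True)
E
```

```text
-151.5 [571, 218, 200] [ 0.684  0.253 -0.131  0.    -1.186 -1.757]
-151.5 [571, 218, 6] [ 0.684  0.438 -0.355  0.    -0.778 -1.757]
-151.5 [470, 163, 70] [ 0.73   0.194 -0.544  0.    -0.833 -1.803]
28.5 [571, 218, 200] [ 0.684  0.253 -0.131  0.    -1.186  1.384]
28.5 [571, 218, 6] [ 0.684  0.438 -0.355  0.    -0.778  1.384]
28.5 [470, 163, 70] [ 0.73   0.194 -0.544  0.    -0.833  1.339]
{'t': 1.4667, 'joint_pos': array([ 0.683,  0.266, -0.16 ,  0.   , -1.144, -1.756]), 'qvel': array([-0.009,  0.002,  0.001,  0.   , -0.002, -0.003]), 'tau': array([  0.488, -50.07 ,  28.238,   6.692,  -0.081,  -0.05 ]), 'tcp_pos': array([571.197, 217.724, 180.021]), 'eef_rot': array([-0.247,  0.969, -0.   ,  0.   ]), 'contact_force': array([-0.298,  0.711,  0.449]), 'moment': array([-0.057, -0.095, -0.001]), 'width': 87.08110796205418}
```

View pics/w1.png

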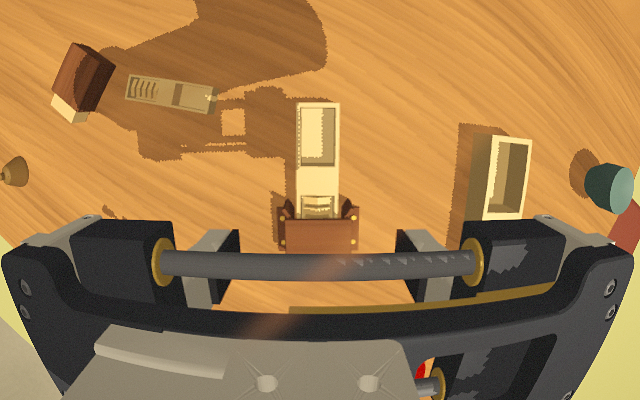

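The wrist view is nearly symmetric along the case. The free end corners are at (297,102) and (341,103), the bridge lies between rows 165 and 196, and the sleeve's top front edge runs from (286,219) to (358,219).

```bash
python3 - <<'E'
from h import *
np.set_printoptions(precision=1,suppress=True)
st=np.load("st1.npy",allow_pickle=True).item()
W=lambda u,v,z:onz("wrist",u,v,z,st)
a=np.radians(-151.5);u=np.array([np.cos(a),np.sin(a)]);n=np.array([-u[1],u[0]])
for k,p in dict(endL=(297,102,36),endR=(341,103,36),sideL=(296,190,36),sideR=(340,190,36),brL=(302,165,36),brR=(335,165,36),br2=(318,196,36),slL=(286,219,51),slR=(358,219,51),slbL=(285,252,51),slbR=(359,252,51)).items():
    q=W(*p);d=q-[571,218];print(k,q,"along %.1f lat %.1f"%(d@u,d@n))
E
python3 - <<'E'
import cv2
a=cv2.imread("pics/w1.png")[90:260,260:380];cv2.imwrite("pics/w1c.png",cv2.resize(a,None,fx=3.5,fy=3.5,interpolation=2))
E
```

```text
endL [503.8 156.1] along 88.6 lat 22.4
endR [482.5 197.3] along 87.7 lat -24.1
sideL [588.8 200.1] along -7.1 lat 24.2
sideR [565.6 242.6] along -7.0 lat -24.2
brL [561.1 192.9] along 20.7 lat 17.4
brR [544.  224.2] along 20.8 lat -18.3
br2 [583.2 224.6] along -13.8 lat -0.0
slL [618.9 204.7] along -35.7 lat 34.5
slR [581.6 273.1] along -35.6 lat -43.4
slbL [654.5 221.3] along -74.9 lat 36.9
slbR [614.8 294.5] along -74.9 lat -46.3
```

View pics/w1c.png

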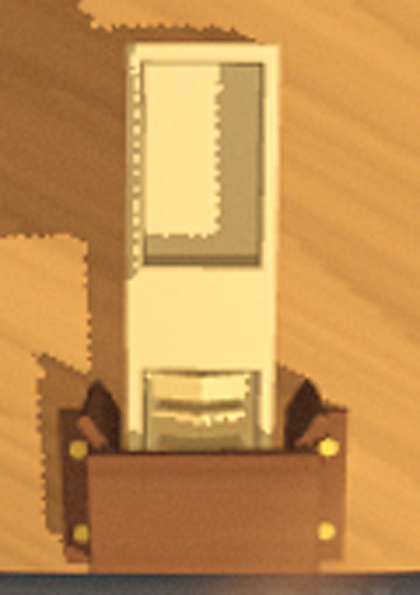

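```bash
cat >> h.py <<'E'
U=np.array([np.cos(np.radians(-151.5)),np.sin(np.radians(-151.5))]);N=np.array([-U[1],U[0]])
def P(al,lat,z): return [*(np.array([571,218])+al*U+lat*N),z]
def rep(k):
    s=bot.read_state();d=s['tcp_pos'][:2]-[571,218]
    print(k,"t%.1f al %.1f lat %.1f z %.1f w %.1f F"%(s['t'],d@U,d@N,s['tcp_pos'][2],s['width']),s['contact_force'].round(1),s['joint_pos'][5].round(2))
E
python3 - <<'E'
from h import *
q=down(-151.5)
bot.move_ptp(P(3.3,0,60),q);bot.line_to(P(3.3,0,5),80);rep("down")
bot.move_gripper(40,30);rep("grip")
bot.line_to(P(3.3,0,8),30);rep("lift")
bot.line_to(P(20,0,8),60);rep("pull")
bot.line_to(P(105,0,8),100);rep("out");bot.pause(.2)
bot.line_to(P(105,0,75),120);rep("up")
cv2.imwrite("pics/sd2.png",bot.camera("side")[120:330,200:520,::-1].repeat(2,0).repeat(2,1))
E
```

```text
down t2.9 al 2.9 lat -0.0 z 5.3 w 87.8 F [-1.7  0.3  0. ] -1.76
grip t3.7 al 3.3 lat 0.0 z 5.1 w 44.1 F [-0.3 -0.4  0.6] -1.76
lift t3.9 al 3.3 lat -0.0 z 8.1 w 44.1 F [-0.3  0.2 -0.9] -1.76
pull t4.4 al 20.3 lat 0.0 z 8.2 w 44.4 F [ 0.5  1.  -0.9] -1.76
out t5.4 al 104.2 lat -0.1 z 8.2 w 44.1 F [-0.1 -0.2 -1.5] -1.8
up t6.3 al 105.5 lat 0.0 z 74.5 w 44.4 F [-0.7  0.5 -2.8] -1.8
```

View pics/sd2.png

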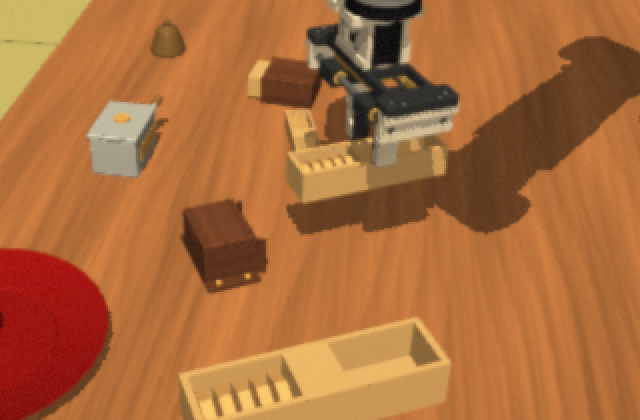

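The case is held level, clear of the sleeve, with the pieces at the sleeve end. Now I turn it half round with the last joint and lower it ahead of the mouth.

Run:
```python
from h import *
j=bot.read_state()['joint_pos'].copy()
for k in range(3):
    j[5]+=np.pi/3;bot.move_joints(j)
rep("turned")
bot.line_to(P(105,-1,75),60,down(28.5));rep("fix")
bot.line_to(P(105,-1,9),100);rep("low");bot.pause(.3)
st=bot.read_state();np.save("st2.npy",st,allow_pickle=True)
a=bot.camera("scene")[130:290,290:490,::-1];b=bot.camera("wrist")[:,:,::-1]
cv2.imwrite("pics/w3.png",b);cv2.imwrite("pics/sc3.png",a.repeat(3,0).repeat(3,1))
```

```text
turned t9.3 al 105.7 lat 0.1 z 74.1 w 44.4 F [ 0.1  0.2 -1.5] 1.34
fix t9.5 al 104.9 lat -1.1 z 75.1 w 44.3 F [ 0.1 -0.5 -1.7] 1.34
low t10.3 al 104.6 lat -1.0 z 9.4 w 44.2 F [-0.1 -0.4 -1.7] 1.34
```

View pics/sc3.png

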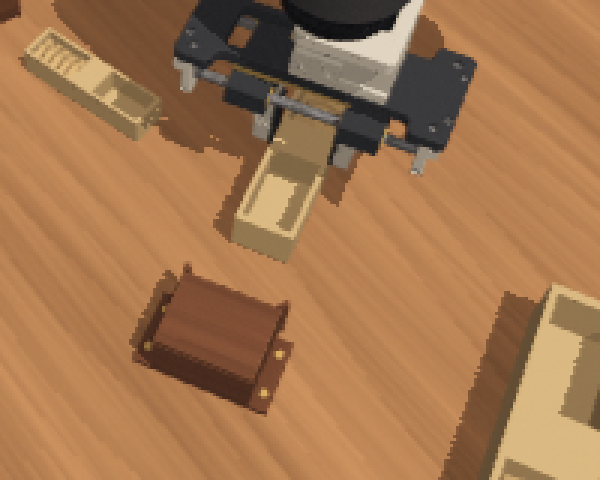

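The empty end now faces the mouth, in line with it. I'll insert it in steps, watching the force.

Run:
```python
from h import *
def F(): return np.array(bot.read_state()['contact_force'])
bot.line_to(P(105,-1,7.5),40)
al=105;f0=F()
for al in [65,55,45,35,25,16,10,6,4,2,0,-1,-2,-3,-4,-5,-6]:
    bot.line_to(P(al,-1,7.5),60 if al>10 else 25);bot.pause(.05)
    f=F()-f0;rep(f"ins {f[:2]@U:.1f} {f[:2]@N:.1f}")
    if np.linalg.norm(f)>8: break
cv2.imwrite("pics/w4.png",bot.camera("wrist")[:,:,::-1])
cv2.imwrite("pics/sd4.png",bot.camera("side")[150:310,220:420,::-1].repeat(3,0).repeat(3,1))
```

```text
ins -1.0 1.9 t11.8 al 65.5 lat -0.9 z 7.4 w 44.2 F [ 0.9 -0.9 -1.7] 1.36
ins -0.6 0.1 t12.2 al 54.9 lat -1.0 z 7.5 w 44.1 F [-0.3  0.5 -2.5] 1.36
ins -0.1 0.0 t12.6 al 45.0 lat -1.0 z 7.3 w 44.6 F [-0.8  0.3 -2. ] 1.37
ins -0.8 0.3 t12.9 al 35.0 lat -1.0 z 7.4 w 44.4 F [-0.   0.4 -2.8] 1.37
ins -0.5 -0.0 t13.3 al 25.0 lat -1.0 z 7.4 w 44.2 F [-0.5  0.5 -3. ] 1.37
ins 0.2 0.9 t13.7 al 15.9 lat -1.0 z 7.4 w 44.3 F [-0.6 -0.6 -1.5] 1.38
ins -0.1 0.7 t14.1 al 10.1 lat -1.0 z 7.4 w 44.8 F [-0.5 -0.3 -1.4] 1.38
ins -1.1 0.3 t14.5 al 6.0 lat -1.0 z 7.5 w 44.4 F [ 0.3  0.5 -1.1] 1.38
ins -1.6 0.1 t14.8 al 4.0 lat -1.0 z 7.5 w 44.2 F [ 0.6  1.  -1.9] 1.38
ins -0.3 0.5 t15.1 al 2.0 lat -1.0 z 7.5 w 44.2 F [-0.3 -0.  -1.2] 1.38
ins -0.5 1.1 t15.4 al -0.1 lat -1.0 z 7.5 w 44.5 F [ 0.1 -0.5 -2. ] 1.38
ins -1.0 0.9 t15.7 al -1.0 lat -1.0 z 7.5 w 44.4 F [ 0.4 -0.1 -1.4] 1.38
ins -0.7 0.5 t16.0 al -2.0 lat -1.0 z 7.5 w 44.5 F [-0.   0.1 -1. ] 1.38
ins -0.7 0.6 t16.3 al -3.0 lat -1.0 z 7.5 w 44.2 F [-0.   0.1 -0.1] 1.38
ins -0.4 0.9 t16.6 al -4.0 lat -1.0 z 7.5 w 44.4 F [-0.1 -0.3 -1.3] 1.38
ins -0.3 -1.0 t16.9 al -5.0 lat -1.0 z 7.5 w 44.4 F [-1.   1.3 -2.1] 1.38
ins 2.1 1.0 t17.2 al -5.4 lat -0.9 z 7.3 w 44.1 F [-2.2 -1.6 -0.6] 1.38
```

View pics/sd4.png

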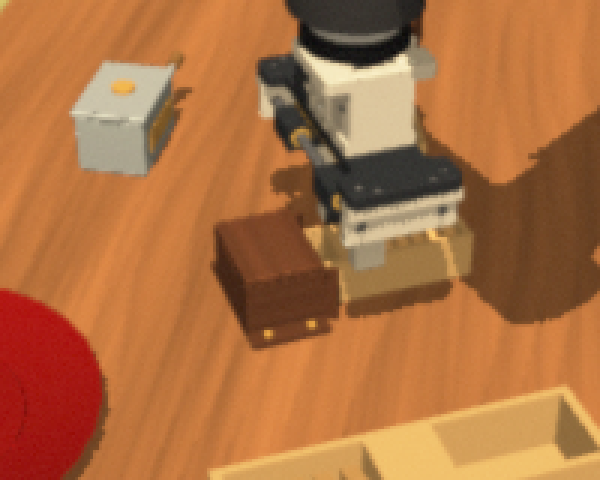

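Run:
```python
from h import *
bot.line_to(P(-7,-1,7.5),25);bot.pause(.1);rep("push")
bot.line_to(P(-4.5,-1,7.5),25)
bot.line_to(P(-4.5,-1,4.7),20);bot.pause(.1);rep("set")
bot.move_gripper(66);bot.pause(.1);rep("open")
bot.line_to(P(-4.5,-1,110),100)
bot.move_ptp(P(-4.5,-1,180),down(-151.5));bot.pause(.3);rep("up")
st=bot.read_state();np.save("st5.npy",st,allow_pickle=True)
b=bot.camera("wrist")[:,:,::-1];cv2.imwrite("pics/w5f.png",b);cv2.imwrite("pics/w5.png",cv2.resize(b[90:260,260:380],None,fx=3.5,fy=3.5,interpolation=2))
```

```text
push t17.6 al -5.4 lat -0.7 z 7.1 w 44.6 F [-5.1 -3.1  0.9] 1.38
set t18.3 al -5.0 lat -1.1 z 5.0 w 44.4 F [-0.8  0.1  3.4] 1.38
open t19.0 al -4.5 lat -1.0 z 4.7 w 66.0 F [-0.3 -0.5 -0.8] 1.38
up t23.1 al -4.5 lat -1.0 z 180.0 w 65.9 F [ 0.6  0.3 -0.4] -1.76
```

View pics/w5.png

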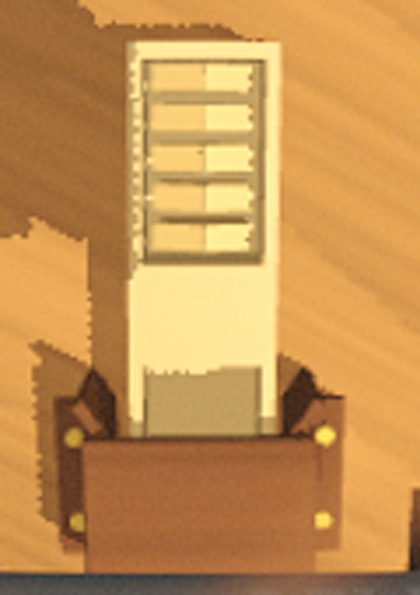

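```bash
python3 -c "
from plant import bot
bot.close_job()"
```

```text
the job is handed in; nothing more can be done
```

The case is turned end for end and back in its sleeve, with the five pieces out in the open and the empty half inside. I handed the job in after about 23 of the 48 seconds; no verdict was reported.

**How it was done:** I gripped the bridge, raised the case 3 mm and drew it out about 100 mm. I then lifted it about 70 mm, turned it half round and slid it back in. It met the back wall at about 6 N. I backed off about 0.5 mm, set it on the table, let go and raised the gripper clear.

**Last checks:**
- **Depth:** the last wrist picture shows the case about 4 mm deeper than at the start. That fits with the back-wall contact.
- **Alignment:** it looks centred and straight in the sleeve, about 1 mm off the centre line by eye.
- **Forces:** they stayed at about 6 N or less throughout.
- **Music box and counter box:** the arm never went near either one. I did not measure their positions again at the end.

**Disagreement:** the wall was met 3–4 mm deeper than my camera estimate of the sleeve position, a bit more than the 2 mm calibration error. I went by the contact.

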